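# Torch out of the case with the unmarked catch

## Robot

A 7-joint arm with a two-finger parallel gripper is mounted at the origin on a cart in front of the work surface, level with it; the furniture and walls round the work are solid. World frame = base frame: x ahead of the robot, y to its left, z up, the work surface at z = 0. Lengths are in m, angles in rad, forces in N, time in s.
With the tool pointing down it reaches from about 0.4 to 0.925 m from the base axis. Payload 5.6 kg.
Tool frame: the origin (TCP) lies on the centre line of the jaws, within the pads' length; the fingertips stand 11 mm ahead of it and the grasp point (between the pads) lies 8 mm behind it; y points along the fingers, z is the direction in which the jaws open and shut, and the axes are right-handed (so a half turn about y gives the same grasp; the last joint's range is limited). The gripper opens to 85 mm and grips with 20 to 120 N. Pads are 22 mm wide; open, the fingers measure 114 mm over their backs; the gripper's body (76 mm by 85 mm) begins 54 mm behind the grasp point. The pads swing forward as they close: fully open they stand 13 mm farther back than shut.
Start: joints at [1.222, 0.468, -0.012, 1.603, 0.006, 1.071, -0.056], TCP at [0.196, -0.62, 0.205] pointing down, gripper open.
Joint ranges: [-2.53, 2.53], [-0.31, 2.02], [-1.57, 1.55], [0.28, 2.44], [-1.29, 4.43], [0.15, 1.84], [-2.92, 2.92]. Speed limits (rad/s): [2.57, 2.57, 3.14, 3.14, 3.14, 3.14, 3.14].

## Interface

Orientations are given as [roll, pitch, yaw] about the fixed x, y, z axes, in that order (R = Rz(yaw) Ry(pitch) Rx(roll)).
In Python, from rig import arm gives the robot as it stands.
- The arm moves only by the shell command python3 -m crank 'ROWS' [FORCE]. ROWS is JSON, a list of rows, each an object with "claw": the opening, from -1 (shut) to 1 (fully open), so that 0 is half open; "delta_pos": the shift along the tool's x, y, z in m, a list of three; "rot": the turn, a rotation vector about the tool's x, y, z in rad, a list of three. A call has 1 to 5 rows; each row is the pose to reach, as a shift and turn from the pose commanded when the call began, along the tool's axes at that moment; what a row does not reach only later rows make up. A row lasts 1/10 s, in which the tool goes at most 50 mm and 8.59 degrees, less where a joint would pass 70% of its speed; a pose out of reach is approached as far as the arm can. A call with a gripper value outside its range is refused whole. The fingers move at their own pace and stop on an object; FORCE is the grip in N (left out, the last holds). Time passes only in rows, so rows that repeat a pose let the fingers close. It gives the time, the measured TCP pose, the force and the opening at its end, in the units of the state.
- arm.get_obs(): the state, without advancing time (a new reading comes with each control period).
- arm.grab_frame(name): name is "side" or "top" or "wrist"; returns a dict with "pixels" (420x560x3 uint8, red, green, blue), "range_z" (420x560 float32, m along the optical axis (not along the pixel's ray), 0 where there is no reading), "mtx" (3x3 intrinsics, pixels), "rvec" (rotation vector, rad) and "tvec" (3), from world to camera coordinates, as OpenCV has them; the wrist camera has in their place "T_tool_cam" (4x4, takes a point from camera to tool coordinates, whose origin is the TCP and whose axes are the tool frame's). Camera axes: x right, y down, z forward; pixel columns grow to the right and rows downward; lengths in m; the calibration is good to about 2 mm. A picture is of the moment at which its call begins: read the wrist's pose just before it.
- arm.close_job(): hands the job in, once; it reports no verdict.
Trained networks look in a picture, given as the dict that the camera call returned (one of the last four; its "shot" number tells which), for a name from the list of things; names that differ only in an ending like _2 or _b are one class to them, and where a whole thing is asked for, a point or a joint stands for the part that bears it (a point fixed in the world has none). Each returns a list of dicts, best first, with "score" (0 to 1); they miss things now and then, are a little off and sometimes report something else, mostly with a low value. They report only what shows in the picture. A call takes as long as a camera call.
- arm.search_frame(label, picture): "xy" ([column, row] in pixels, amid what is visible of it).
- arm.landmark_of(label, picture): "xy" ([column, row] in pixels: a listed point, or the origin of a listed thing).
The state is a dict: "time": time; "joints": joint angles; "dq": joint speeds; "joint_efforts": joint torques, N m; "eef_pos": TCP position; "orientation": TCP orientation; "wrist_force": force on the tool from outside, world axes, zero at the start; "torque": the same for the moment, N m; "gripper_width": finger opening in m.
Only numpy, scipy, OpenCV 4.12 (cv2) and the standard library are available. Lean on these libraries where they do the work, as an engineer would, in place of code of your own. Each camera call takes 0.05 s, during which the arm holds its last target. There are 200 camera calls.

## Task

Get the blue gas torch out of the sliding-shutter case and lay it (do not drop it) flat and lengthwise in the steel tray beside the green screwdriver, then slide the shutter fully shut again. The red-knobbed lever on the case bolts the shutter in one of its two positions and frees it in the other, but nothing shows which: try the shutter, and if it is held, throw the lever over to its other side. Leave the two bottles by the lever and the screwdriver where they are.

Things in the scene. Friction and masses are not known exactly. Their poses are not given: they have to be found in the camera images.
- torch_case: Grey case on a plywood board, fixed. Origin: on the board's top (18 mm above the bench), under the compartment's centre; z up, x = the way the shutter opens. Compartment: 110 mm along x, 150 mm along y, centred on the origin, floor at z = 6 mm, walls to z = 50 mm, but the +x wall to 38 mm. The board spans x -135 to +70, y -265 to +110 mm.
- lock_housing (a point): The lever's pivot, on top of the dark lock housing on the -y side of the case: at (-38, -118, 50 mm) in the case frame. The housing is centred on (0, -118 mm) and 122 mm along the case's x and 70 mm along its y, 50 mm tall.
- shutter (a joint): Aluminium sliding shutter that covers the compartment: 0 = fully shut, 0.106 = fully open (m, along the case's +x, out over the bench beyond). Slides stiffly (about 2 N) and stays where it is left. When bolted it gives only about 3 mm and then stops dead; do not force it.
- shutter_bar (a point): Top centre of the shutter's black upright grip bar, which moves with the shutter: 12 mm along the case's x, 64 mm along y, 34 mm tall. The shutter's flat top lies 34 mm below this point. When shut this point is at (0, 0, 80 mm) in the case frame.
- lever (a joint): Catch lever: turns about the case's x axis and falls over its middle, by its own weight (0.3 N at the knob), to either end: +0.5 rad = leaning to the case's -y (away from the compartment), -0.5 = to +y. One end bolts the shutter, the other frees it; which one changes between starts and is invisible. The middle bolts too. Leave it in the freeing position to shut the shutter.
- lever_knob (a point): Centre of the lever's red ball knob, 20 mm diameter, 60 mm from the pivot along an 8 mm steel stem. Leaning, the knob centre is 29 mm to either side of the pivot along the case's y, at z = 103 mm in the case frame.
- torch: Blue pocket gas torch lying flat in the compartment under the shutter, about along the case's y: 26 mm along its own x, 107 mm along its own y (nozzle at -y), 16 mm high, 60 g. Origin: centre of its underside. Grip it across its x at the origin.
- tool_tray: Shallow open steel tray, fixed, 130 mm along its x, 180 mm along its y, walls 4 mm thick and 20 mm high, floor 4 mm thick. Origin: centre of its underside, about 17 mm above the bench. The screwdriver lies in its +x half; its -x half (about x = -30 mm) is free.
- driver: Screwdriver with black and green grip lying in the tray along the tray's y, 19 x 132 x 18 mm. Origin: centre of its underside. Leave it.
- oil_bottle: Round bottle, 43 mm diameter, 102 mm tall, standing on the board outside the lock housing, about 115 mm to the -y side of the lever pivot. Origin: centre of its underside. Leave it.
- amber_bottle: Small amber bottle with cream cap, 33 mm diameter, 77 mm tall, standing on top of the lock housing about 76 mm to the +x side of the lever pivot. Origin: centre of its underside. Leave it.

How it is judged:
By the outcome, as a careful person would: the job done as asked, in the order asked, and still so for the second after the job is handed in, with the robot touching nothing.
It also fails if it takes over 67 s, if anything falls off the work surface, if the arm or the gripper's body presses on something with over 40 N, if the wrist force passes 120 N, or if a joint passes its speed limit or range.

## Working session

There is one attempt and no reset: what is moved stays moved. The work goes in short steps, Python scripts to look and compute and a shell command to move; the robot and the scene stay as the last step left them, time stands still between calls to the robot, and variables do not carry over. Pictures are saved under pics/ and viewed, on a budget of 10 in all, crops included, one or two more only if the job needs it, and the job is handed in when it is done.

```bash
mkdir -p pics; ls; cat > h.py <<'E'
import numpy as np, cv2
from scipy.spatial.transform import Rotation as R
from rig import arm
def pose():
    o=arm.get_obs(); return np.array(o['eef_pos']),R.from_euler('xyz',o['orientation']).as_matrix(),o
def cam(f,P=None):
    # returns Rcw (cam->world), origin
    if 'rvec' in f:
        Rm=cv2.Rodrigues(np.array(f['rvec'],float))[0]; return Rm.T,-Rm.T@np.array(f['tvec'],float).ravel()
    T=np.array(f['T_tool_cam']); p,Q=P[0],P[1]
    return Q@T[:3,:3],Q@T[:3,3]+p
def ray(f,xy,P=None):
    C,o=cam(f,P); d=np.linalg.inv(f['mtx'])@[xy[0],xy[1],1.]; return o,C@d
def dep(f,xy,P=None):
    o,d=ray(f,xy,P); u,v=int(round(xy[0])),int(round(xy[1]))
    w=f['range_z'][max(v-2,0):v+3,max(u-2,0):u+3]; w=w[w>0]
    return o+d*np.median(w) if w.size else None
def atz(f,xy,z,P=None):
    o,d=ray(f,xy,P); return o+d*(z-o[2])/d[2]
def tri(rays):
    A=np.zeros((3,3));b=np.zeros(3)
    for o,d in rays:
        d=d/np.linalg.norm(d);M=np.eye(3)-np.outer(d,d);A+=M;b+=M@o
    return np.linalg.solve(A,b)
def save(f,n): cv2.imwrite('pics/'+n+'.png',cv2.cvtColor(f['pixels'],cv2.COLOR_RGB2BGR))
E
python3 - <<'E'
from h import *
np.set_printoptions(precision=4,suppress=True)
p,Q,o=pose();print(o);print(Q)
F={n:arm.grab_frame(n) for n in('side','top')}
for n,f in F.items():save(f,n+'0');print(n,cam(f),f['mtx'][0,0])
for l in ['torch_case','lock_housing','shutter_bar','lever_knob','tool_tray','driver','oil_bottle','amber_bottle']:
    rs=[]
    for n,f in F.items():
        r=arm.landmark_of(l,f)
        if r: print(l,n,np.array(r[0]['xy']),round(r[0]['score'],2),dep(f,r[0]['xy'])); rs.append(ray(f,r[0]['xy']))
    if len(rs)==2: print('   tri',tri(rs))
E
```

```text
pics
{'time': 0.0, 'joints': array([ 1.222 ,  0.4684, -0.0116,  1.6036,  0.006 ,  1.0714, -0.0563]), 'dq': array([-0.0007, -0.0001,  0.0008,  0.0008,  0.0003,  0.0009, -0.0016]), 'joint_efforts': array([ -0.0008, -53.2394,   0.021 , -25.1297,   0.0114,   0.0079,
        -0.    ]), 'eef_pos': array([ 0.1954, -0.6193,  0.2041]), 'orientation': array([-1.5726, -0.0001, -2.8359]), 'wrist_force': array([-0.1614,  0.0921, -0.3055]), 'torque': array([-0.0046, -0.0273, -0.0125]), 'gripper_width': 0.08538003741286601}
[[-0.9536 -0.0006  0.301 ]
 [-0.301   0.0017 -0.9536]
 [ 0.0001 -1.     -0.0018]]
side (array([[-0.9179, -0.1746,  0.3564],
       [-0.3968,  0.4246, -0.8138],
       [-0.0092, -0.8884, -0.459 ]]), array([0.12  , 0.7852, 0.581 ])) 478.7278847822727
top (array([[ 0.0001, -0.9848,  0.1735],
       [-0.9999, -0.0025, -0.0137],
       [ 0.0139, -0.1735, -0.9847]]), array([ 0.2385, -0.0064,  1.295 ])) 446.74730342927313
torch_case side [280.4 265.1] 0.63 [0.4192 0.0882 0.068 ]
torch_case top [260.  203.5] 0.64 [0.4498 0.0176 0.0666]
   tri [0.4542 0.0174 0.0157]
lock_housing side [31
[... 236 characters left out ...]
61 0.0182 0.0971]
   tri [0.4536 0.0176 0.1022]
lever_knob side [313.2 190.8] 0.56 [ 0.4324 -0.1305  0.1263]
lever_knob top [318.9 203.7] 0.65 [ 0.4391 -0.1399  0.1277]
   tri [ 0.4382 -0.1412  0.121 ]
tool_tray side [213.2 332.7] 0.79 [0.4721 0.2562 0.0216]
tool_tray top [180.2 197.9] 0.67 [0.4735 0.2493 0.0208]
   tri [0.4751 0.2506 0.0157]
driver side [187.2 331.8] 0.87 [0.5058 0.2823 0.0334]
driver top [175.9 179.9] 0.58 [0.5265 0.2635 0.0218]
   tri [0.5248 0.2637 0.0127]
oil_bottle side [308.3 214.5] 0.96 [ 0.4384 -0.1185  0.0712]
amber_bottle side [273.5 213.7] 0.58 [ 0.5065 -0.0782  0.0793]
amber_bottle top [300.2 179. ] 0.63 [ 0.5025 -0.0897  0.1434]
   tri [ 0.5171 -0.0959  0.069 ]
```

View pics/top0.png

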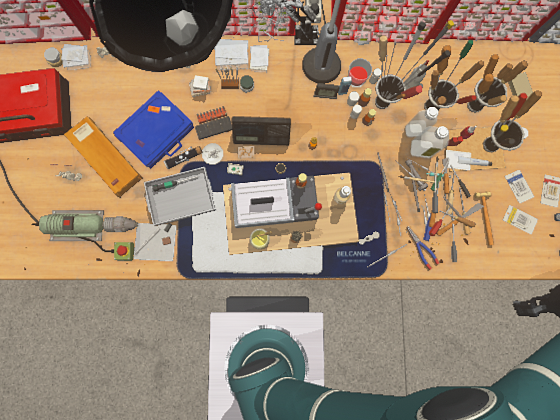

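View pics/side0.png

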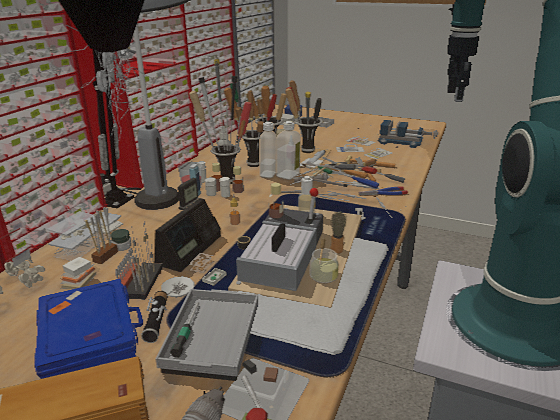

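The top view shows the case with its shutter shut (bar at (260,200)). The lever knob at (319,205) leans to -y (right). The tray is at (180,197), yawed about 10°, with the screwdriver at (170,183), and both bottles stand by the lever. The side view agrees. Next I move over the case for a wrist view.

```bash
A='[{"claw":1,"delta_pos":[-0.134,-0.043,-0.175],"rot":[0,0,0]},{"claw":1,"delta_pos":[-0.134,-0.043,-0.175],"rot":[0,0,0]}]'
python3 -m crank '[{"claw":1,"delta_pos":[-0.134,-0.043,-0.175],"rot":[0,0,0]},{"claw":1,"delta_pos":[-0.134,-0.043,-0.175],"rot":[0,0,0]},{"claw":1,"delta_pos":[-0.134,-0.043,-0.175],"rot":[0,0,0]},{"claw":1,"delta_pos":[-0.134,-0.043,-0.175],"rot":[0,0,0]},{"claw":1,"delta_pos":[-0.134,-0.043,-0.175],"rot":[0,0,0]}]'
python3 -m crank '[{"claw":1,"delta_pos":[-0.134,-0.043,-0.175],"rot":[0,-0.7,0]},{"claw":1,"delta_pos":[-0.134,-0.043,-0.175],"rot":[0,-0.7,0]},{"claw":1,"delta_pos":[-0.134,-0.043,-0.175],"rot":[0,-0.7,0]},{"claw":1,"delta_pos":[-0.134,-0.043,-0.175],"rot":[0,-0.7,0]},{"claw":1,"delta_pos":[-0.134,-0.043,-0.175],"rot":[0,-0.7,0]}]'
python3 - <<'E'
from h import *
p,Q,o=pose();print(p,Q,o['joints'],o['time'])
E
```

```text
time: 1.4
eef_pos: [0.2727, -0.409, 0.2491]
orientation: [-1.57, 0.001, -2.832]
wrist_force: [0.2, -0.4, 1.3]
gripper_width: 0.0852
time: 1.9
eef_pos: [0.3473, -0.2017, 0.2923]
orientation: [-1.569, -0.0, -2.126]
wrist_force: [0.5, -0.1, 0.2]
gripper_width: 0.0853
[ 0.34730271 -0.20172245  0.29232753] [[-5.26952862e-01  1.89048409e-03  8.49892409e-01]
 [-8.49894512e-01 -1.18329303e-03 -5.26951534e-01]
 [ 9.47827677e-06 -9.99997513e-01  2.23025170e-03]] [ 0.80718529 -0.0423647  -0.34873584  2.03492947 -0.01565081  1.14430743
 -0.08983067] 1.9
```

```bash
cat >> h.py <<'E'
np.set_printoptions(precision=4,suppress=True)
def Qt(deg):
    a=np.radians(deg);c,s=np.cos(a),np.sin(a); return np.array([[s,0,c],[-c,0,s],[0,-1,0.]])
def plan(t,deg):
    p,Q,o=pose(); print('delta',Q.T@(np.array(t)-p),'rot',R.from_matrix(Q.T@Qt(deg)).as_rotvec())
E
python3 -c "
from h import *
plan([.42,0,.33],4)"
```

```text
delta [-0.2098 -0.0378 -0.0444] rot [-0.0022 -0.6248  0.0007]
```

```bash

python3 -m crank '[{"claw":1,"delta_pos":[-0.21,-0.038,-0.044],"rot":[0,-0.625,0]},{"claw":1,"delta_pos":[-0.21,-0.038,-0.044],"rot":[0,-0.625,0]},{"claw":1,"delta_pos":[-0.21,-0.038,-0.044],"rot":[0,-0.625,0]},{"claw":1,"delta_pos":[-0.21,-0.038,-0.044],"rot":[0,-0.625,0]},{"claw":1,"delta_pos":[-0.21,-0.038,-0.044],"rot":[0,-0.625,0]}]'
python3 -m crank '[{"claw":1,"delta_pos":[0,0,0],"rot":[0,0,0]},{"claw":1,"delta_pos":[0,0,0],"rot":[0,0,0]}]'
python3 - <<'E'
from h import *
P=pose();print(P[0],P[2]['orientation'])
f=arm.grab_frame('wrist');save(f,'w1');print(np.array(f['T_tool_cam']))
for l in ['torch_case','lock_housing','shutter_bar','lever_knob','tool_tray','driver','amber_bottle','oil_bottle']:
    r=arm.landmark_of(l,f)
    if r:print(l,r[0]['xy'],round(r[0]['score'],2),dep(f,r[0]['xy'],P))
np.save('w1.npy',{'f':f,'P':P[:2]},allow_pickle=True)
E
```

```text
time: 2.4
eef_pos: [0.4224, 0.0004, 0.3305]
orientation: [-1.568, 0.0, -1.501]
wrist_force: [-0.2, -0.3, 0.2]
gripper_width: 0.0853
time: 2.6
eef_pos: [0.4208, -0.0055, 0.3288]
orientation: [-1.572, -0.001, -1.513]
wrist_force: [-0.9, -0.2, -0.5]
gripper_width: 0.0853
[ 0.4208 -0.0055  0.3288] [-1.5716 -0.0006 -1.5126]
[[ 0.001   0.9465  0.3226 -0.0837]
 [-0.0009 -0.3226  0.9465 -0.1701]
 [ 1.     -0.0012  0.0005 -0.0002]
 [ 0.      0.      0.      1.    ]]
torch_case [300.4, 138.3] 0.96 [0.4484 0.0244 0.074 ]
lock_housing [280.3, 235.1] 0.8 [ 0.4312 -0.1077  0.0768]
shutter_bar [305.4, 150.1] 0.83 [0.4536 0.0141 0.099 ]
lever_knob [283.6, 271.9] 0.72 [ 0.4364 -0.134   0.1299]
tool_tray [279.0, 234.0] 0.21 [ 0.4293 -0.1067  0.0756]
amber_bottle [340.1, 227.5] 0.81 [ 0.5082 -0.0855  0.0925]
oil_bottle [305.9, 278.8] 0.78 [ 0.4759 -0.1914  0.0477]
```

View pics/w1.png

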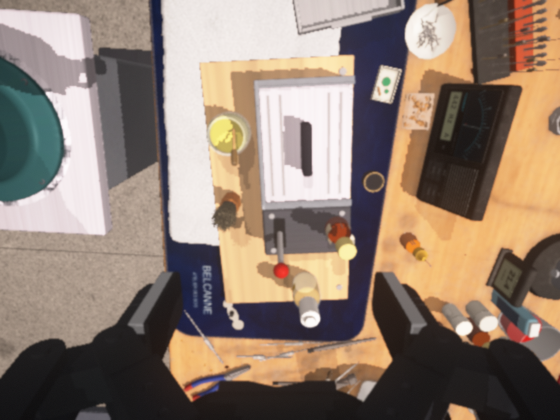

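The wrist view shows the shutter shut with its bar at (306,149). The lever stem runs from (280,235) to the knob at (282,271), leaning to -y. The amber bottle is at (343,240) and the oil bottle at (307,300). Now I fit the bar's pose and the case's yaw.

```bash
cat >> h.py <<'E'
def cloud(f,P=None,s=None):
    C,o=cam(f,P); H,W=f['range_z'].shape; v,u=np.mgrid[:H,:W]; z=f['range_z']
    c=np.stack([(u-f['mtx'][0,2])/f['mtx'][0,0]*z,(v-f['mtx'][1,2])/f['mtx'][1,1]*z,z],-1)
    X=c@C.T+o; X[z==0]=np.nan; return X
def rect(X): # plan-view min-area rect: centre, long axis deg, sizes
    (cx,cy),(w,h),a=cv2.minAreaRect((X[:,:2]*1000).astype(np.float32))
    if w<h: a+=90; w,h=h,w
    return cx,cy,w,h,(a+90)%180-90
E
python3 - <<'E'
from h import *
d=np.load('w1.npy',allow_pickle=True).item();f,P=d['f'],d['P']
t=arm.grab_frame('top')
for n,f,P in(('w',f,P),('t',t,None)):
    X=cloud(f,P);g=f['pixels'].astype(int)
    near=(abs(X[...,0]-.454)<.05)&(abs(X[...,1]-.017)<.06)
    m=near&(X[...,2]>.088)&(g.max(-1)<110)
    B=X[m];print(n,'bar',m.sum(),np.median(B,0),rect(B))
    m2=near&(X[...,2]>.055)&(X[...,2]<.075);print(' shutter top z',np.median(X[m2],0)[2])
    hs=(g[...,0]>140)&(g[...,1]<50)&(g[...,2]<50)&(abs(X[...,0]-.44)<.05)&(abs(X[...,1]+.13)<.05)
    print(' knob',hs.sum(),np.nanmean(X[hs],0), np.argwhere(hs).mean(0)[::-1])
    m3=(X[...,2]>.06)&(X[...,2]<.08)&(abs(X[...,0]-.45)<.1)&(X[...,1]>-.16)&(X[...,1]<.12)
    print(' case+housing',rect(X[m3]))
E
```

```text
w bar 21683 [0.4628 0.0072 0.4301] (453.59259033203125, 14.975227355957031, 91.4372329711914, 57.41474151611328, -20.52490997314453)
 shutter top z 0.0652658805526446
 knob 45 [ 0.4297 -0.1297  0.1275] [278.4444 267.6222]
 case+housing (432.92047119140625, -22.878883361816406, 235.0931854248047, 173.77915954589844, -84.08293914794922)
t bar 418 [0.4267 0.0192 0.6965] (434.6050109863281, 2.473724365234375, 89.12201690673828, 60.89246368408203, 89.9327621459961)
 shutter top z 0.06498615188246681
 knob 22 [ 0.4328 -0.1376  0.1283] [318.0909 206.    ]
 case+housing (459.6559753417969, -22.20240020751953, 236.2655792236328, 121.58512115478516, -83.9312481880188)
```

```bash

python3 - <<'E'
from h import *
d=np.load('w1.npy',allow_pickle=True).item();f,P=d['f'],d['P']
t=arm.grab_frame('top')
for n,f,P in(('w',f,P),('t',t,None)):
    X=cloud(f,P);g=f['pixels'].astype(int)
    near=(abs(X[...,0]-.454)<.05)&(abs(X[...,1]-.017)<.06)
    m=near&(X[...,2]>.085)&(X[...,2]<.11)
    B=X[m];print(n,'bar',m.sum(),np.median(B,0),rect(B))
    m=m&(X[...,2]>.094);B=X[m];print(n,'bartop',m.sum(),B.mean(0),rect(B))
    m3=(X[...,2]>.06)&(X[...,2]<.075)&(abs(X[...,0]-.45)<.1)&(X[...,1]>-.05)&(X[...,1]<.12)
    print(' case',rect(X[m3]))
E
```

```text
w bar 566 [0.4543 0.0166 0.0987] (454.492431640625, 14.503746032714844, 63.17931365966797, 12.034357070922852, -85.07786512374878)
w bartop 536 [0.4546 0.0157 0.0987] (454.5122985839844, 14.272907257080078, 62.71592712402344, 12.034357070922852, -85.07786512374878)
 case (431.50457763671875, 19.82135772705078, 165.3648681640625, 152.07958984375, 4.8612589836120605)
t bar 0 [nan nan nan] (0.0, 0.0, 0.0, 0.0, 0.0)
t bartop 0 [nan nan nan] (0.0, 0.0, 0.0, 0.0, 0.0)
 case (448.98858642578125, 85.63536834716797, 120.83190155029297, 19.02635955810547, 6.078110694885254)
  return _methods._mean(a, axis=axis, dtype=dtype,
  ret = um.true_divide(
<stdin>:9: RuntimeWarning: Mean of empty slice.
```

```bash

python3 - <<'E'
from h import *
plan([.4545,.0155,.085],5)
d=np.load('w1.npy',allow_pickle=True).item();X=cloud(d['f'],d['P'])
c=X[110:160,205:250].reshape(-1,3);c=c[c[:,2]>.03];print('cup',c.min(0),c.max(0))
E
```

```text
delta [-0.0182  0.244   0.0345] rot [ 0.0001 -0.0278  0.    ]
cup [ 0.3255 -0.0063  0.0303] [0.382  0.0502 0.0848]
```

```bash

python3 -m crank '[{"claw":0,"delta_pos":[-0.018,0,0.0345],"rot":[0,-0.028,0]},{"claw":0,"delta_pos":[-0.018,0.05,0.0345],"rot":[0,-0.028,0]},{"claw":0,"delta_pos":[-0.018,0.1,0.0345],"rot":[0,-0.028,0]},{"claw":0,"delta_pos":[-0.018,0.15,0.0345],"rot":[0,-0.028,0]},{"claw":0,"delta_pos":[-0.018,0.19,0.0345],"rot":[0,-0.028,0]}]'
python3 -m crank '[{"claw":0,"delta_pos":[0,0,0],"rot":[0,0,0]},{"claw":0,"delta_pos":[0,0,0],"rot":[0,0,0]}]'
python3 -c "
from h import *
plan([.4545,.0155,.085],5)"
```

```text
time: 3.65
eef_pos: [0.4535, 0.0154, 0.1366]
orientation: [-1.572, 0.0, -1.483]
wrist_force: [-1.3, -0.8, 0.4]
gripper_width: 0.0426
time: 3.85
eef_pos: [0.4549, 0.0159, 0.1396]
orientation: [-1.571, 0.001, -1.482]
wrist_force: [0.1, 0.3, 1.0]
gripper_width: 0.0427
delta [ 0.0004  0.0546 -0.0004] rot [ 0.0004  0.0011 -0.0007]
```

```bash

python3 -m crank '[{"claw":0,"delta_pos":[0,0.03,0],"rot":[0,0,0]},{"claw":0,"delta_pos":[0,0.054,0],"rot":[0,0,0]},{"claw":0,"delta_pos":[0,0.054,0],"rot":[0,0,0]}]' 30
python3 -m crank '[{"claw":-1,"delta_pos":[0,0,0],"rot":[0,0,0]},{"claw":-1,"delta_pos":[0,0,0],"rot":[0,0,0]},{"claw":-1,"delta_pos":[0,0,0],"rot":[0,0,0]},{"claw":-1,"delta_pos":[0,0,0],"rot":[0,0,0]}]' 30
python3 -m crank '[{"claw":-1,"delta_pos":[0,0,0.002],"rot":[0,0,0]},{"claw":-1,"delta_pos":[0,0,0.004],"rot":[0,0,0]},{"claw":-1,"delta_pos":[0,0,0.006],"rot":[0,0,0]},{"claw":-1,"delta_pos":[0,0,0.006],"rot":[0,0,0]}]'
```

```text
time: 4.15
eef_pos: [0.4547, 0.0153, 0.0855]
orientation: [-1.571, -0.0, -1.483]
wrist_force: [-0.4, 0.1, 1.0]
gripper_width: 0.0426
time: 4.55
eef_pos: [0.4553, 0.0154, 0.0861]
orientation: [-1.569, -0.001, -1.483]
wrist_force: [0.3, 0.3, -0.4]
gripper_width: 0.0003
time: 4.95
eef_pos: [0.4609, 0.0162, 0.085]
orientation: [-1.571, 0.0, -1.483]
wrist_force: [-0.1, 0.1, -0.7]
gripper_width: 0.0002
```

Gripper closed on nothing; look.

```bash

python3 - <<'E'
from h import *
f=arm.grab_frame('side');save(f,'s1');g=f['pixels'][150:300,200:400];cv2.imwrite('pics/s1c.png',cv2.resize(g[...,::-1],None,fx=4,fy=4,interpolation=3))
C,o=cam(f)
p,Q,_=pose();q=C.T@(p+[0,0,-.011]-o);q=f['mtx']@q;print('tip px',q[:2]/q[2])
E
```

```text
tip px [275.5045 239.9646]
```

View pics/s1c.png

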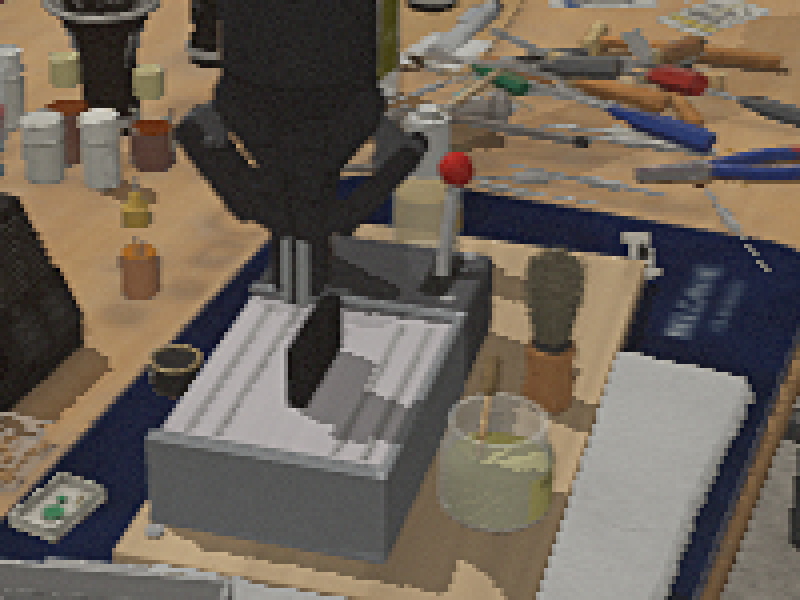

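```bash

python3 - <<'E'
from h import *
f=arm.grab_frame('side')
for xy in [(274,215),(272,222),(274,224),(278,218),(279,235),(283,226),(273,247)]:print(xy,dep(f,xy))
for xy in [(279.1,229.1)]: print(dep(f,xy))
o=pose()[2];print(o['joints'],o['eef_pos'])
t=arm.grab_frame('top')
X=cloud(t);m=(X[...,2]>.06)&(X[...,2]<.2)&(abs(X[...,0]-.46)<.08)&(abs(X[...,1])<.1);
save(t,'t1')
w=arm.grab_frame('wrist');P=pose()
r=arm.landmark_of('shutter_bar',w);print(r and (r[0]['xy'],r[0]['score'],dep(w,r[0]['xy'],P)))
im=np.hstack([cv2.resize(t['pixels'][140:260,200:360],(560,420)),w['pixels']])
cv2.imwrite('pics/tw.png',cv2.resize(im[...,::-1],(800,300)))
E
```

```text
(274, 215) [0.4583 0.0271 0.1378]
(272, 222) [0.4627 0.0274 0.1213]
(274, 224) [0.4585 0.0273 0.1176]
(278, 218) [0.4514 0.0235 0.1307]
(279, 235) [0.4503 0.0217 0.0911]
(283, 226) [ 0.4545 -0.0091  0.0949]
(273, 247) [0.4537 0.0445 0.075 ]
[0.4555 0.0091 0.097 ]
[ 0.371   0.401  -0.5616  2.1196  0.3267  0.7044 -0.3188] [0.4604 0.0161 0.0849]
([269.4, 262.8], 0.72, array([0.4559, 0.0275, 0.1223]))
```

View pics/tw.png

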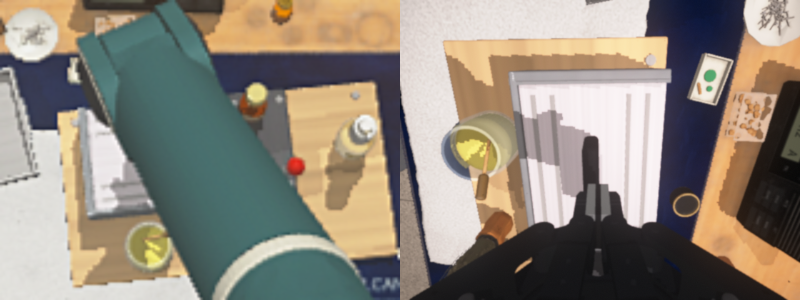

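```bash

python3 - <<'E'
from h import *
P=pose();w=arm.grab_frame('wrist');X=cloud(w,P)
m=(w['pixels'].min(-1)>170)
for uv in [(430,160),(380,140),(400,260),(440,300),(400,200)]: print(uv,X[uv[1],uv[0]],w['pixels'][uv[1],uv[0]])
print(X[210,413],X[270,420],X[290,419],X[262,415])
T=np.array(w['T_tool_cam'])
for uv in [(413,270),(430,270),(419,262),(419,285)]:
  z=w['range_z'][uv[1],uv[0]];c=np.linalg.inv(w['mtx'])@[uv[0],uv[1],1]*z;print('tool',uv,T[:3,:3]@c+T[:3,3])
f=arm.grab_frame('side');X=cloud(f)
m=(abs(X[...,0]-.46)<.02)&(abs(X[...,1]-.02)<.012)&(X[...,2]>.1)&(X[...,2]<.16)
print('lowest finger z',np.sort(X[m][:,2])[:12])
E
```

```text
(430, 160) [0.5725 0.0609 0.0045] [32 32 52]
(380, 140) [0.5323 0.0723 0.0036] [51 48 73]
(400, 260) [ 0.567  -0.0242  0.0048] [38 37 61]
(440, 300) [ 0.6128 -0.0626  0.0001] [238 178 110]
(400, 200) [0.5564 0.0276 0.0045] [37 38 70]
[0.5685 0.0202 0.0043] [ 0.5861 -0.0323  0.0043] [ 0.5892 -0.0512  0.0051] [ 0.5797 -0.0247  0.0053]
tool (413, 270) [0.0592 0.0806 0.1151]
tool (430, 270) [0.0604 0.0827 0.1305]
tool (419, 262) [0.0517 0.0808 0.1192]
tool (419, 285) [0.0625 0.0626 0.1133]
lowest finger z [0.1095 0.1119 0.1119 0.1126 0.1126 0.1128 0.1141 0.1144 0.1147 0.1155
 0.1158 0.1162]
```

Depth from both the wrist and side cameras, and closing on nothing, all say the real fingertips are about 25 mm *behind* the reported TCP (tip z about 0.11 with TCP at 0.085). That contradicts the stated 11 mm ahead. I'll lower in stages and check.

```bash

python3 -m crank '[{"claw":0,"delta_pos":[0,0,-0.006],"rot":[0,0,0]},{"claw":0,"delta_pos":[0,0,-0.006],"rot":[0,0,0]},{"claw":0,"delta_pos":[0,0.005,-0.006],"rot":[0,0,0]},{"claw":0,"delta_pos":[0,0.010,-0.006],"rot":[0,0,0]},{"claw":0,"delta_pos":[0,0.010,-0.006],"rot":[0,0,0]}]'
python3 -m crank '[{"claw":0,"delta_pos":[0,0.005,0],"rot":[0,0,0]},{"claw":0,"delta_pos":[0,0.010,0],"rot":[0,0,0]},{"claw":0,"delta_pos":[0,0.015,0],"rot":[0,0,0]},{"claw":0,"delta_pos":[0,0.015,0],"rot":[0,0,0]}]'
python3 - <<'E'
from h import *
f=arm.grab_frame('side')
g=f['pixels'][180:270,230:330];cv2.imwrite('pics/s2c.png',cv2.resize(g[...,::-1],None,fx=6,fy=6,interpolation=3))
X=cloud(f)
for s in((.47,.5),(.41,.44)):
  m=(X[...,0]>s[0])&(X[...,0]<s[1])&(abs(X[...,1]-.02)<.012)&(X[...,2]>.07)&(X[...,2]<.16);print(np.sort(X[m][:,2])[:8])
E
```

```text
time: 5.8
eef_pos: [0.454, 0.0155, 0.0743]
orientation: [-1.572, 0.0, -1.483]
wrist_force: [-0.3, 0.7, -0.3]
gripper_width: 0.0428
time: 6.2
eef_pos: [0.4539, 0.0155, 0.0593]
orientation: [-1.572, 0.0, -1.483]
wrist_force: [-0.1, 0.9, 0.1]
gripper_width: 0.0427
[0.0885 0.0891 0.0892 0.0893 0.0893 0.0905 0.0911 0.0917]
[0.0872 0.0892 0.0896 0.0901 0.0912 0.0918 0.0922 0.0931]
```

View pics/s2c.png

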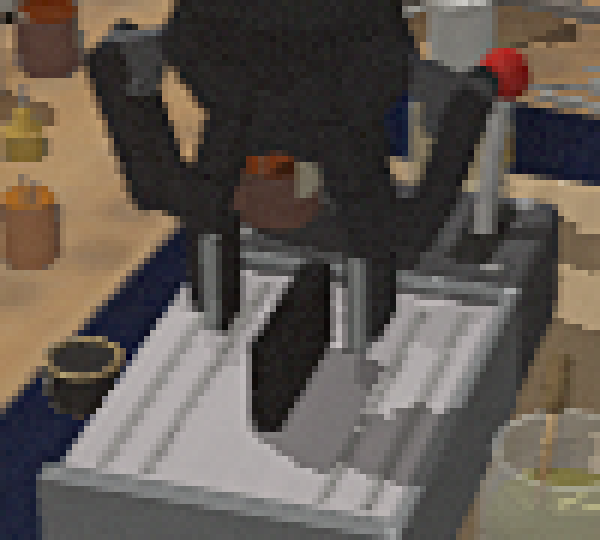

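The half-open fingers straddle the bar with their tips at z≈0.088 (TCP 0.059), so the offset is about 29 mm half open. I'll lower 10 mm more, grip and try the shutter.

```bash

python3 -m crank '[{"claw":0,"delta_pos":[0,0.005,0],"rot":[0,0,0]},{"claw":0,"delta_pos":[0,0.010,0],"rot":[0,0,0]},{"claw":0,"delta_pos":[0,0.010,0],"rot":[0,0,0]}]' 
python3 -m crank '[{"claw":-1,"delta_pos":[0,0.010,0],"rot":[0,0,0]},{"claw":-1,"delta_pos":[0,0,0],"rot":[0,0,0]},{"claw":-1,"delta_pos":[0,0,0],"rot":[0,0,0]},{"claw":-1,"delta_pos":[0,0,0],"rot":[0,0,0]}]' 30 | tail -3 >/dev/null
python3 -c "
from h import *
o=pose()[2];print(o['eef_pos'],o['wrist_force'],o['gripper_width'])"
```

```text
time: 6.55
eef_pos: [0.454, 0.0155, 0.0494]
orientation: [-1.572, 0.0, -1.483]
wrist_force: [0.3, 0.2, 0.1]
gripper_width: 0.0427
[0.4553 0.0158 0.0504] [ 2.4902  0.2606 -3.6932] 0.011356121933738066
```

Bar gripped (11.4 mm). Trying the shutter.

```bash

python3 -m crank '[{"claw":-1,"delta_pos":[0,0,0.002],"rot":[0,0,0]},{"claw":-1,"delta_pos":[0,0,0.004],"rot":[0,0,0]},{"claw":-1,"delta_pos":[0,0,0.006],"rot":[0,0,0]},{"claw":-1,"delta_pos":[0,0,0.006],"rot":[0,0,0]}]'
```

```text
time: 7.35
eef_pos: [0.461, 0.0164, 0.0504]
orientation: [-1.57, 0.0, -1.482]
wrist_force: [-1.6, 1.6, 5.1]
gripper_width: 0.0119
```

```bash

python3 -m crank '[{"claw":-1,"delta_pos":[0,0,0.002],"rot":[0,0,0]},{"claw":-1,"delta_pos":[0,0,0.004],"rot":[0,0,0]},{"claw":-1,"delta_pos":[0,0,0.006],"rot":[0,0,0]},{"claw":-1,"delta_pos":[0,0,0.006],"rot":[0,0,0]}]'
python3 - <<'E'
from h import *
f=arm.grab_frame('side')
X=cloud(f);m=(abs(X[...,0]-.46)<.04)&(X[...,1]<.05)&(X[...,1]>.036)&(X[...,2]>.075)&(X[...,2]<.1)
print(m.sum(),rect(X[m]) if m.sum() else 0)
E
```

```text
time: 7.75
eef_pos: [0.4671, 0.017, 0.0504]
orientation: [-1.57, 0.0, -1.482]
wrist_force: [-0.6, 0.6, 3.3]
gripper_width: 0.0109
79 (464.75885009765625, 43.109840393066406, 12.746715545654297, 12.142694473266602, 2.9649007320404053)
```

The shutter followed the hand 12 mm at about 1 N, so it is free and the lever stays put. Opening fully.

```bash

python3 -m crank '[{"claw":-1,"delta_pos":[0,0,0.02],"rot":[0,0,0]},{"claw":-1,"delta_pos":[0,0,0.04],"rot":[0,0,0]},{"claw":-1,"delta_pos":[0,0,0.06],"rot":[0,0,0]},{"claw":-1,"delta_pos":[0,0,0.08],"rot":[0,0,0]},{"claw":-1,"delta_pos":[0,0,0.085],"rot":[0,0,0]}]'
python3 -m crank '[{"claw":-1,"delta_pos":[0,0,0.004],"rot":[0,0,0]},{"claw":-1,"delta_pos":[0,0,0.008],"rot":[0,0,0]},{"claw":-1,"delta_pos":[0,0,0.008],"rot":[0,0,0]}]'
```

```text
time: 8.3
eef_pos: [0.553, 0.0259, 0.0504]
orientation: [-1.569, 0.002, -1.482]
wrist_force: [-1.6, 4.0, 8.3]
gripper_width: 0.0115
time: 8.6
eef_pos: [0.5596, 0.0266, 0.0504]
orientation: [-1.569, 0.002, -1.482]
wrist_force: [0.9, 5.5, 3.4]
gripper_width: 0.0112
```

```bash

python3 -m crank '[{"claw":0,"delta_pos":[0,0,0],"rot":[0,0,0]},{"claw":0,"delta_pos":[0,0,0],"rot":[0,0,0]},{"claw":0,"delta_pos":[0,-0.04,0],"rot":[0,0,0]},{"claw":0,"delta_pos":[0,-0.09,0],"rot":[0,0,0]},{"claw":0,"delta_pos":[0,-0.14,0],"rot":[0,0,0]}]'
python3 -m crank '[{"claw":0,"delta_pos":[0,-0.10,-0.10],"rot":[0,0,0]},{"claw":0,"delta_pos":[0,-0.10,-0.10],"rot":[0,0,0]},{"claw":0,"delta_pos":[0,-0.10,-0.10],"rot":[0,0,0]},{"claw":0,"delta_pos":[0,-0.10,-0.10],"rot":[0,0,0]},{"claw":0,"delta_pos":[0,-0.10,-0.10],"rot":[0,0,0]}]'
python3 - <<'E'
from h import *
P=pose();f=arm.grab_frame('wrist');save(f,'w2');print(P[0])
for l in ['torch','shutter_bar','lever_knob']:
    r=arm.landmark_of(l,f)
    if r:print(l,r[0]['xy'],round(r[0]['score'],2),dep(f,r[0]['xy'],P))
np.save('w2.npy',{'f':f,'P':P[:2]},allow_pickle=True)
X=cloud(f,P);g=f['pixels'].astype(int)
near=(abs(X[...,0]-.45)<.06)&(abs(X[...,1]-.0155)<.08)
m=near&(g[...,2]>g[...,0]+40)&(X[...,2]<.06)
print('blue',m.sum(),np.median(X[m],0),rect(X[m]),np.percentile(X[m][:,2],[5,50,95]))
c=near&(X[...,2]<.032);print('floor z',np.median(X[c],0))
r=arm.landmark_of('shutter_bar',f)
b=(X[...,2]>.09)&(X[...,2]<.105)&(abs(X[...,0]-.56)<.03)&(abs(X[...,1]-.026)<.045);print('bar',b.sum(),rect(X[b]))
E
```

```text
time: 9.1
eef_pos: [0.5581, 0.0235, 0.1907]
orientation: [-1.574, -0.0, -1.485]
wrist_force: [2.1, -0.5, 0.9]
gripper_width: 0.0426
time: 9.6
eef_pos: [0.4593, 0.0146, 0.2906]
orientation: [-1.569, -0.002, -1.485]
wrist_force: [-0.0, -0.5, -0.6]
gripper_width: 0.0431
[0.4593 0.0146 0.2906]
torch [276.3, 167.0] 0.64 [0.4597 0.0072 0.0414]
shutter_bar [368.3, 169.5] 0.96 [0.5598 0.0254 0.0989]
lever_knob [245.6, 301.5] 0.8 [ 0.4358 -0.1344  0.1295]
blue 856 [0.462  0.0116 0.0406] (459.1241760253906, 14.318099975585938, 96.12242889404297, 24.385066986083984, -77.14589595794678) [0.0253 0.0406 0.0421]
floor z [0.4441 0.0196 0.0251]
bar 686 (559.0145263671875, 24.58135223388672, 64.2783203125, 12.664655685424805, -84.67840051651001)
```

View pics/w2.png

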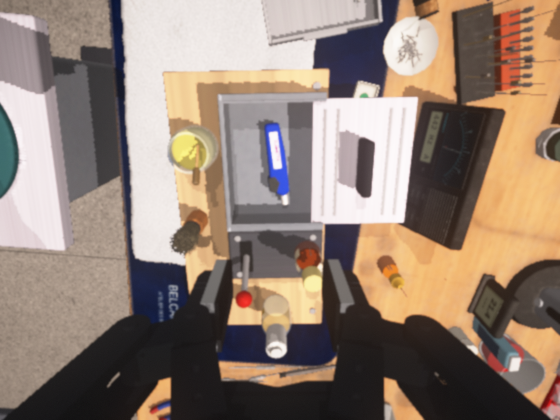

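The wrist view shows the compartment open. The torch lies from (269,123) to its nozzle at (285,203), and the bar has moved to (366,167). The lever and bottles are unchanged. Blue fit: yaw ≈13°, centre about (0.460, 0.008), top z 0.041.

```bash
python3 -c "
from h import *
plan([.460,.008,.12],13)"
```

```text
delta [0.0081 0.1687 0.0003] rot [ 0.0024 -0.1391 -0.0015]
```

```bash

python3 -m crank '[{"claw":0,"delta_pos":[0.008,0.05,0],"rot":[0,-0.14,0]},{"claw":0,"delta_pos":[0.008,0.10,0],"rot":[0,-0.14,0]},{"claw":0,"delta_pos":[0.008,0.15,0],"rot":[0,-0.14,0]},{"claw":0,"delta_pos":[0.008,0.169,0],"rot":[0,-0.14,0]},{"claw":0,"delta_pos":[0.008,0.169,0],"rot":[0,-0.14,0]}]'
python3 - <<'E'
from h import *
P=pose();f=arm.grab_frame('wrist')
r=arm.landmark_of('torch',f)
if r:print(r[0]['xy'],round(r[0]['score'],2),dep(f,r[0]['xy'],P))
X=cloud(f,P);g=f['pixels'].astype(int)
near=(abs(X[...,0]-.45)<.06)&(abs(X[...,1]-.0155)<.08)
m=near&(g[...,2]>g[...,0]+40)&(X[...,2]<.06)
print('blue',m.sum(),np.median(X[m],0),rect(X[m]),np.percentile(X[m][:,2],[5,50,95]))
m&=X[...,2]>.036;print('blue top',rect(X[m]))
c=near&(X[...,2]<.032)&(g[...,2]<g[...,0]+30);print('floor z',np.median(X[c],0))
d=np.load('w2.npy',allow_pickle=True).item();
a=arm.landmark_of('torch',f)
print('tri',tri([ray(f,a[0]['xy'],P),ray(d['f'],(276.3,167),d['P'])]))
t=arm.grab_frame('top');Y=cloud(t);k=(abs(Y[...,0]-.44)<.03)&(abs(Y[...,1]+.13)<.03);print('arm over knob z',np.nanpercentile(Y[k][:,2],[0,10,50,90]))
plan([.460,.008,.04],13)
E
```

```text
time: 10.35
eef_pos: [0.4574, 0.0084, 0.1173]
orientation: [-1.579, 0.004, -1.342]
wrist_force: [-0.3, 0.0, -0.2]
gripper_width: 0.0432
[277.0, 201.4] 0.86 [0.456  0.012  0.0414]
blue 2145 [0.4606 0.0146 0.0408] (459.6203918457031, 12.736549377441406, 98.66816711425781, 24.743181228637695, -77.50917339324951) [0.0367 0.0408 0.042 ]
blue top (458.59771728515625, 14.85416030883789, 93.96794128417969, 23.28033447265625, -78.15846633911133)
floor z [0.4458 0.0257 0.0252]
tri [ 0.4602 -0.005  -0.0135]
arm over knob z [0.0139 0.0171 0.0681 0.128 ]
delta [-0.0001  0.0823 -0.0017] rot [-0.0023  0.0012  0.0005]
```

```bash

python3 -m crank '[{"claw":0,"delta_pos":[0,0.03,-0.001],"rot":[0,0,0]},{"claw":0,"delta_pos":[0,0.06,-0.001],"rot":[0,0,0]},{"claw":0,"delta_pos":[0,0.082,-0.001],"rot":[0,0,0]},{"claw":0,"delta_pos":[0,0.082,-0.001],"rot":[0,0,0]}]'
python3 - <<'E'
from h import *
t=arm.grab_frame('top');Y=cloud(t)
for n,(x,y) in dict(knob=(.437,-.137),amber=(.503,-.099),oil=(.436,-.22)).items():
  k=(abs(Y[...,0]-x)<.02)&(abs(Y[...,1]-y)<.02);print(n,np.nanpercentile(Y[k][:,2],[0,50,95]) if k.any() else None)
plan([.460,.0085,-.001],12.5)
E
```

```text
time: 10.95
eef_pos: [0.4585, 0.0076, 0.0383]
orientation: [-1.573, 0.0, -1.343]
wrist_force: [-0.1, -0.1, 0.1]
gripper_width: 0.0427
knob [0.121  0.1219 0.1308]
amber [0.0632 0.0927 0.1476]
oil [0.011  0.0182 0.0222]
delta [-0.0006  0.0406  0.0006] rot [0.0001 0.0098 0.0001]
```

```bash

python3 -m crank '[{"claw":0,"delta_pos":[0,0.015,0.001],"rot":[0,0.01,0]},{"claw":0,"delta_pos":[0,0.03,0.001],"rot":[0,0.01,0]},{"claw":0,"delta_pos":[0,0.038,0.001],"rot":[0,0.01,0]},{"claw":0,"delta_pos":[0,0.038,0.001],"rot":[0,0.01,0]}]'
python3 -m crank '[{"claw":-1,"delta_pos":[0,0,0],"rot":[0,0,0]},{"claw":-1,"delta_pos":[0,0,0],"rot":[0,0,0]},{"claw":-1,"delta_pos":[0,0,0],"rot":[0,0,0]},{"claw":-1,"delta_pos":[0,0,0],"rot":[0,0,0]}]' 30

```

```text
time: 11.4
eef_pos: [0.4608, 0.0079, 0.0017]
orientation: [-1.57, -0.0, -1.353]
wrist_force: [0.6, -0.4, -0.8]
gripper_width: 0.0423
time: 11.8
eef_pos: [0.4611, 0.008, 0.0022]
orientation: [-1.569, -0.001, -1.353]
wrist_force: [-1.8, -0.0, 7.0]
gripper_width: 0.0218
```

```bash

python3 -m crank '[{"claw":-1,"delta_pos":[0,-0.01,0],"rot":[0,0,0]},{"claw":-1,"delta_pos":[0,-0.03,0],"rot":[0,0,0]},{"claw":-1,"delta_pos":[0,-0.06,0],"rot":[0,0,0]},{"claw":-1,"delta_pos":[0,-0.06,0],"rot":[0,0,0]}]' 40
python3 -m crank '[{"claw":-1,"delta_pos":[0,-0.04,0],"rot":[0,0,0]},{"claw":-1,"delta_pos":[0,-0.08,0],"rot":[0,0,0]},{"claw":-1,"delta_pos":[0,-0.12,0],"rot":[0,0,0]},{"claw":-1,"delta_pos":[0,-0.12,0],"rot":[0,0,0]}]'
python3 - <<'E'
from h import *
P=pose();f=arm.grab_frame('wrist');s=arm.grab_frame('side');t=arm.grab_frame('top')
im=np.hstack([f['pixels'],s['pixels']]);cv2.imwrite('pics/lift.png',cv2.resize(im[...,::-1],(800,300),interpolation=3))
for n,c,p in(('w',f,P),('s',s,None)):
    X=cloud(c,p);g=c['pixels'].astype(int)
    m=(abs(X[...,0]-.46)<.08)&(abs(X[...,1]-.01)<.09)&(X[...,2]>.12)&(X[...,2]<.26)&(g[...,2]>g[...,0]+40)&(g[...,2]>g[...,1]+30)
    if m.sum():print(n,m.sum(),np.median(X[m],0),rect(X[m]),np.percentile(X[m][:,2],[0,5,50,95]), P[2]['eef_pos'])
X=cloud(t);g=t['pixels'].astype(int)
m=(abs(X[...,0]-.475)<.12)&(abs(X[...,1]-.25)<.14)&(X[...,2]>.03)&(X[...,2]<.045);print('tray',rect(X[m]))
for l in['tool_tray','driver']:
    r=[(arm.landmark_of(l,c)[0]['xy'],c) for c in(s,t)];print(l,tri([ray(c,xy) for xy,c in r]))
m=(abs(X[...,0]-.525)<.05)&(abs(X[...,1]-.26)<.06)&(g[...,1]>g[...,0]+30);print('green',m.sum(),rect(X[m]))
E
```

```text
time: 12.2
eef_pos: [0.4629, 0.0083, 0.0646]
orientation: [-1.564, -0.002, -1.353]
wrist_force: [0.6, 0.2, -0.9]
gripper_width: 0.0214
time: 12.6
eef_pos: [0.4635, 0.0083, 0.1858]
orientation: [-1.562, -0.003, -1.353]
wrist_force: [0.4, -0.6, -1.0]
gripper_width: 0.021
w 5696 [0.4608 0.0214 0.2243] (461.977294921875, 14.165977478027344, 96.56794738769531, 22.358047485351562, -76.76547431945801) [0.2122 0.2218 0.2243 0.2254] [0.4635 0.0083 0.1858]
s 183 [0.4514 0.0416 0.2198] (460.04852294921875, 15.196800231933594, 95.18733215332031, 20.498937606811523, -74.8222427368164) [0.2062 0.2093 0.2198 0.2214] [0.4635 0.0083 0.1858]
tray (489.9686279296875, 271.71905517578125, 242.92405700683594, 212.361083984375, -88.29906630516052)
tool_tray [0.4809 0.2521 0.0116]
driver [0.5151 0.2674 0.0162]
green 48 (512.1349487304688, 282.850341796875, 22.01149559020996, 20.01875114440918, 78.77562713623047)
```

View pics/lift.png

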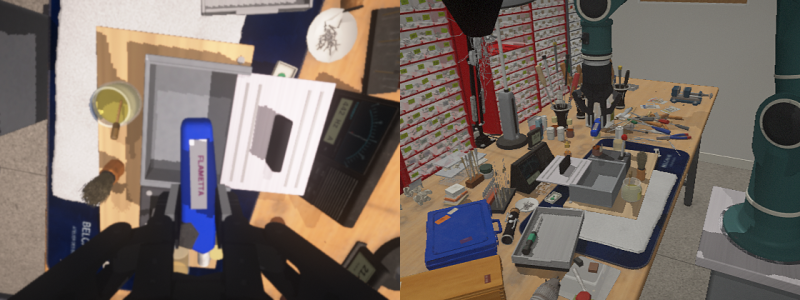

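The torch is held level (wrist view centre (198,180)). Now for the tray pose from the fixed cameras.

```bash

python3 - <<'E'
from h import *
from scipy.optimize import minimize
s=arm.grab_frame('side');t=arm.grab_frame('top')
for n,c in(('t',t),('s',s)):
    X=cloud(c).reshape(-1,3);X=X[np.isfinite(X).all(1)]
    a=np.radians(10);v=X[:,:2]-[.478,.251];l=np.c_[v@[np.cos(a),np.sin(a)],v@[-np.sin(a),np.cos(a)]]
    inn=(abs(l[:,0])<.078)&(abs(l[:,1])<.103)
    W=X[inn&(X[:,2]>.031)&(X[:,2]<.042)&((abs(l[:,0])>.05)|(abs(l[:,1])>.075))]
    F=X[inn&(abs(l[:,0])<.04)&(abs(l[:,1])<.07)]
    print(n,len(W),rect(W),'floor',np.percentile(F[:,2],[5,30,50]),'rim',np.percentile(W[:,2],[50,90]))
    def cost(q):
        ca,sa=np.cos(q[2]),np.sin(q[2]);v=W[:,:2]-q[:2];x=abs(v@[ca,sa]);y=abs(v@[-sa,ca])
        d=np.minimum(np.hypot(x-.063,np.maximum(y-.088,0)),np.hypot(y-.088,np.maximum(x-.063,0)))
        return np.minimum(d,.01).sum()
    b=min((minimize(cost,[.478+i,.251+j,a],method='Nelder-Mead') for i in(-.008,0,.008) for j in(-.008,0,.008)),key=lambda r:r.fun)
    print('fit',b.x[:2],np.degrees(b.x[2]),b.fun/len(W))
    q=b.x;ca,sa=np.cos(q[2]),np.sin(q[2]);v=X[:,:2]-q[:2];l=np.c_[v@[ca,sa],v@[-sa,ca]]
    D=(abs(l[:,0])<.055)&(abs(l[:,1])<.08)&(X[:,2]>.026)&(X[:,2]<.045)
    print('driver local',np.percentile(l[D],[2,50,98],axis=0)*1000,D.sum())
E
```

```text
t 387 (479.03546142578125, 251.32952880859375, 187.84451293945312, 131.32582092285156, -75.02923107147217) floor [0.0164 0.0193 0.0207] rim [0.0364 0.0392]
fit [0.4784 0.2503] 14.976174105490522 0.0015138057924474803
driver local [[-33.9425 -48.5373]
 [ 39.8406  27.0157]
 [ 49.8528  67.692 ]] 176
s 1116 (478.51123046875, 251.88339233398438, 190.3165283203125, 130.8498992919922, -74.78903484344482) floor [0.0191 0.0202 0.0207] rim [0.0359 0.0376]
fit [0.4772 0.253 ] 15.09904821404718 0.001469976781118613
driver local [[ 32.952  -52.8208]
 [ 40.7434  35.8876]
 [ 49.2382  67.5384]] 357
```

```bash
python3 -c "
from h import *
plan([.4529,.2448,.12],14.5)"
```

```text
delta [-0.2324  0.0603  0.0448] rot [ 0.0018 -0.0348 -0.0009]
```

```bash

python3 -m crank '[{"claw":-1,"delta_pos":[-0.04,0,0.008],"rot":[0,-0.035,0]},{"claw":-1,"delta_pos":[-0.08,0,0.016],"rot":[0,-0.035,0]},{"claw":-1,"delta_pos":[-0.12,0,0.024],"rot":[0,-0.035,0]},{"claw":-1,"delta_pos":[-0.16,0,0.032],"rot":[0,-0.035,0]},{"claw":-1,"delta_pos":[-0.20,0,0.039],"rot":[0,-0.035,0]}]'
python3 -m crank '[{"claw":-1,"delta_pos":[-0.032,0.03,0.006],"rot":[0,0,0]},{"claw":-1,"delta_pos":[-0.032,0.06,0.006],"rot":[0,0,0]},{"claw":-1,"delta_pos":[-0.032,0.06,0.006],"rot":[0,0,0]},{"claw":-1,"delta_pos":[-0.032,0.06,0.006],"rot":[0,0,0]}]'
python3 - <<'E'
from h import *
P=pose();f=arm.grab_frame('wrist');print(P[0])
X=cloud(f,P);g=f['pixels'].astype(int)
m=(X[...,2]>.13)&(X[...,2]<.2)&(g[...,2]>g[...,0]+40)&(g[...,2]>g[...,1]+30)&(np.hypot(X[...,0]-P[0][0],X[...,1]-P[0][1])<.08)
print(rect(X[m]),np.percentile(X[m][:,2],[5,50,95]))
B=X[m];o=B-B.mean(0);c=np.linalg.lstsq(np.c_[o[:,:2],np.ones(len(o))],o[:,2],rcond=None)[0];print('slope',c)
v=X[...,:2]-[.478,.2515];a=np.radians(15);lx=v@[np.cos(a),np.sin(a)];ly=v@[-np.sin(a),np.cos(a)]
for lo,hi in((-75,-50),(50,75)):
  k=(lx>lo/1000)&(lx<hi/1000)&(abs(ly)<.1)&(X[...,2]>.032)&(X[...,2]<.042);print('x walls',k.sum(),np.median(lx[k])*1000)
k=(ly>.075)&(ly<.105)&(abs(lx)<.07)&(X[...,2]>.032)&(X[...,2]<.042);print('y wall',k.sum(),np.median(ly[k])*1000)
plan([.4529,.2448,.003],14.5)
E
```

```text
time: 13.55
eef_pos: [0.4548, 0.2132, 0.1806]
orientation: [-1.572, 0.0, -1.318]
wrist_force: [0.8, 0.2, -1.6]
gripper_width: 0.0215
time: 13.95
eef_pos: [0.4525, 0.2438, 0.1208]
orientation: [-1.573, -0.0, -1.318]
wrist_force: [-0.4, 0.1, -0.0]
gripper_width: 0.0215
[0.4525 0.2438 0.1208]
(451.4443359375, 249.75375366210938, 96.33574676513672, 22.820261001586914, -75.68174743652344) [0.1568 0.1593 0.1604]
slope [-0.0078 -0.0208 -0.    ]
x walls 1218 -62.76943713584024
x walls 1731 61.112539245285504
y wall 1776 89.12010980269855
delta [-0.001   0.1187 -0.0003] rot [-0.0003 -0.001   0.    ]
```

The tray walls agree within about 1 mm. Lowering.

```bash

python3 -m crank '[{"claw":-1,"delta_pos":[-0.001,0.04,0],"rot":[0,0,0]},{"claw":-1,"delta_pos":[-0.001,0.08,0],"rot":[0,0,0]},{"claw":-1,"delta_pos":[-0.001,0.105,0],"rot":[0,0,0]},{"claw":-1,"delta_pos":[-0.001,0.112,0],"rot":[0,0,0]},{"claw":-1,"delta_pos":[-0.001,0.112,0],"rot":[0,0,0]}]'
python3 -m crank '[{"claw":-1,"delta_pos":[0,0.003,0],"rot":[0,0,0]},{"claw":-1,"delta_pos":[0,0.006,0],"rot":[0,0,0]},{"claw":-1,"delta_pos":[0,0.006,0],"rot":[0,0,0]}]'
```

```text
time: 14.5
eef_pos: [0.4534, 0.2449, 0.0097]
orientation: [-1.57, -0.0, -1.319]
wrist_force: [0.9, 0.3, -0.9]
gripper_width: 0.0215
time: 14.8
eef_pos: [0.4532, 0.2452, 0.0038]
orientation: [-1.569, -0.0, -1.318]
wrist_force: [-1.0, -0.1, -0.4]
gripper_width: 0.0211
```

```bash

python3 -m crank '[{"claw":-1,"delta_pos":[0,0.001,0],"rot":[0,0,0]},{"claw":-1,"delta_pos":[0,0.002,0],"rot":[0,0,0]},{"claw":-1,"delta_pos":[0,0.002,0],"rot":[0,0,0]}]'
python3 -m crank '[{"claw":-1,"delta_pos":[0,0.001,0],"rot":[0,0,0]},{"claw":-1,"delta_pos":[0,0.002,0],"rot":[0,0,0]},{"claw":-1,"delta_pos":[0,0.002,0],"rot":[0,0,0]}]'
```

```text
time: 15.1
eef_pos: [0.4526, 0.2451, 0.0011]
orientation: [-1.571, -0.0, -1.318]
wrist_force: [-0.3, 0.2, -0.8]
gripper_width: 0.0211
time: 15.4
eef_pos: [0.4526, 0.2452, -0.0006]
orientation: [-1.571, -0.0, -1.318]
wrist_force: [-0.7, -1.1, 4.0]
gripper_width: 0.0214
```

Contact (4 N up). Release gently and rise.

```bash

python3 -m crank '[{"claw":-0.4,"delta_pos":[0,0,0],"rot":[0,0,0]},{"claw":-0.3,"delta_pos":[0,0,0],"rot":[0,0,0]},{"claw":-0.25,"delta_pos":[0,0,0],"rot":[0,0,0]},{"claw":-0.25,"delta_pos":[0,0,0],"rot":[0,0,0]}]'
python3 -m crank '[{"claw":-0.25,"delta_pos":[0,-0.01,0],"rot":[0,0,0]},{"claw":-0.25,"delta_pos":[0,-0.04,0],"rot":[0,0,0]},{"claw":-0.25,"delta_pos":[0,-0.09,0],"rot":[0,0,0]},{"claw":-0.25,"delta_pos":[0,-0.14,0],"rot":[0,0,0]},{"claw":-0.25,"delta_pos":[0,-0.19,0],"rot":[0,0,0]}]'
python3 -m crank '[{"claw":-0.1,"delta_pos":[0.04,0,0.02],"rot":[0,0.17,0]},{"claw":-0.1,"delta_pos":[0.08,0,0.04],"rot":[0,0.17,0]},{"claw":-0.1,"delta_pos":[0.12,0,0.06],"rot":[0,0.17,0]},{"claw":-0.1,"delta_pos":[0.16,0,0.08],"rot":[0,0.17,0]},{"claw":-0.1,"delta_pos":[0.16,0,0.08],"rot":[0,0.17,0]}]'
python3 - <<'E'
from h import *
f=arm.grab_frame('wrist');P=pose();s=arm.grab_frame('side')
im=np.hstack([f['pixels'],s['pixels'][180:390,110:390].repeat(2,0).repeat(2,1)]);cv2.imwrite('pics/placed.png',cv2.resize(im[...,::-1],(800,300),interpolation=cv2.INTER_AREA))
X=cloud(s);g=s['pixels'].astype(int);m=(abs(X[...,0]-.453)<.05)&(abs(X[...,1]-.245)<.07)&(g[...,2]>g[...,0]+40)&(g[...,2]>g[...,1]+30)
print(m.sum(),rect(X[m]),np.percentile(X[m][:,2],[5,50,95]))
plan([.559,.0256,.12],5)
E
```

```text
time: 15.8
eef_pos: [0.4526, 0.2451, -0.001]
orientation: [-1.571, 0.0, -1.318]
wrist_force: [0.2, 0.3, 0.1]
gripper_width: 0.0322
time: 16.3
eef_pos: [0.452, 0.2452, 0.1915]
orientation: [-1.571, 0.0, -1.317]
wrist_force: [1.5, 0.4, -0.2]
gripper_width: 0.032
time: 16.8
eef_pos: [0.5738, 0.1032, 0.1891]
orientation: [-1.569, -0.003, -1.498]
wrist_force: [-0.1, 0.0, -0.3]
gripper_width: 0.0387
391 (450.3892517089844, 254.12765502929688, 92.00736999511719, 22.59401512145996, -75.7465763092041) [0.0264 0.0358 0.038 ]
delta [ 0.0826  0.0692 -0.0179] rot [ 0.0004 -0.0067 -0.0005]
```

View pics/placed.png

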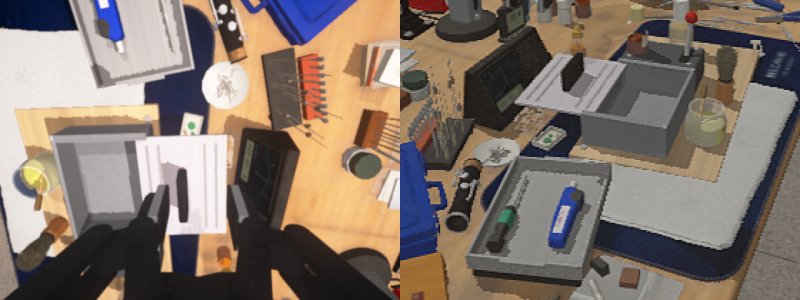

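The torch lies flat in the tray beside the screwdriver (right half: torch at (566,213), driver at (505,215)). The side depth gives a top z of about 0.037. Now I shut the shutter.

```bash

python3 -m crank '[{"claw":0,"delta_pos":[0.04,0.02,-0.009],"rot":[0,-0.007,0]},{"claw":0,"delta_pos":[0.08,0.04,-0.018],"rot":[0,-0.007,0]},{"claw":0,"delta_pos":[0.083,0.069,-0.018],"rot":[0,-0.007,0]},{"claw":0,"delta_pos":[0.083,0.069,-0.018],"rot":[0,-0.007,0]}]'
python3 -m crank '[{"claw":0,"delta_pos":[0,0.035,0],"rot":[0,0,0]},{"claw":0,"delta_pos":[0,0.06,0],"rot":[0,0,0]},{"claw":0,"delta_pos":[0,0.07,0],"rot":[0,0,0]},{"claw":0,"delta_pos":[0,0.07,0],"rot":[0,0,0]}]'
python3 -m crank '[{"claw":-1,"delta_pos":[0,0,0],"rot":[0,0,0]},{"claw":-1,"delta_pos":[0,0,0],"rot":[0,0,0]},{"claw":-1,"delta_pos":[0,0,0],"rot":[0,0,0]},{"claw":-1,"delta_pos":[0,0,0],"rot":[0,0,0]}]' 30
```

```text
time: 17.3
eef_pos: [0.5556, 0.0256, 0.1174]
orientation: [-1.577, 0.0, -1.481]
wrist_force: [-0.8, 0.2, 0.1]
gripper_width: 0.0429
time: 17.7
eef_pos: [0.5585, 0.0281, 0.0501]
orientation: [-1.572, 0.001, -1.478]
wrist_force: [1.0, 0.0, 0.6]
gripper_width: 0.0426
time: 18.1
eef_pos: [0.5602, 0.0267, 0.0518]
orientation: [-1.568, -0.0, -1.48]
wrist_force: [-0.8, 1.4, 7.1]
gripper_width: 0.0111
```

```bash

python3 -m crank '[{"claw":-1,"delta_pos":[0,0,-0.02],"rot":[0,0,0]},{"claw":-1,"delta_pos":[0,0,-0.04],"rot":[0,0,0]},{"claw":-1,"delta_pos":[0,0,-0.06],"rot":[0,0,0]},{"claw":-1,"delta_pos":[0,0,-0.08],"rot":[0,0,0]},{"claw":-1,"delta_pos":[0,0,-0.095],"rot":[0,0,0]}]'
python3 -m crank '[{"claw":-1,"delta_pos":[0,0,-0.003],"rot":[0,0,0]},{"claw":-1,"delta_pos":[0,0,-0.006],"rot":[0,0,0]},{"claw":-1,"delta_pos":[0,0,-0.009],"rot":[0,0,0]},{"claw":-1,"delta_pos":[0,0,-0.009],"rot":[0,0,0]}]'
```

```text
time: 18.6
eef_pos: [0.4659, 0.0169, 0.0518]
orientation: [-1.566, -0.002, -1.48]
wrist_force: [2.4, -1.6, 6.9]
gripper_width: 0.0115
time: 19.0
eef_pos: [0.4573, 0.016, 0.0517]
orientation: [-1.567, -0.002, -1.48]
wrist_force: [0.4, -2.6, 8.2]
gripper_width: 0.0115
```

```bash

python3 -m crank '[{"claw":-1,"delta_pos":[0,0,-0.001],"rot":[0,0,0]},{"claw":-1,"delta_pos":[0,0,-0.002],"rot":[0,0,0]},{"claw":-1,"delta_pos":[0,0,-0.002],"rot":[0,0,0]}]'
python3 -m crank '[{"claw":-1,"delta_pos":[0,0,-0.001],"rot":[0,0,0]},{"claw":-1,"delta_pos":[0,0,-0.002],"rot":[0,0,0]},{"claw":-1,"delta_pos":[0,0,-0.002],"rot":[0,0,0]}]'
```

```text
time: 19.3
eef_pos: [0.4558, 0.0158, 0.0518]
orientation: [-1.566, -0.002, -1.48]
wrist_force: [0.6, -1.9, 8.7]
gripper_width: 0.0114
time: 19.6
eef_pos: [0.4555, 0.0159, 0.0518]
orientation: [-1.563, -0.001, -1.481]
wrist_force: [6.5, -3.2, 2.6]
gripper_width: 0.011
```

End stop reached (x back to 0.4555, 6.5 N). Release and retreat.

```bash

python3 -m crank '[{"claw":0,"delta_pos":[0,0,0],"rot":[0,0,0]},{"claw":0,"delta_pos":[0,0,0],"rot":[0,0,0]},{"claw":0,"delta_pos":[0,-0.03,0],"rot":[0,0,0]},{"claw":0,"delta_pos":[0,-0.08,0],"rot":[0,0,0]},{"claw":0,"delta_pos":[0,-0.13,0],"rot":[0,0,0]}]'
python3 -m crank '[{"claw":0,"delta_pos":[0,-0.05,0],"rot":[0,0,0]},{"claw":0,"delta_pos":[0,-0.1,0],"rot":[0,0,0]},{"claw":0,"delta_pos":[0,-0.12,0],"rot":[0,0,0]},{"claw":0,"delta_pos":[0,-0.12,0],"rot":[0,0,0]},{"claw":0,"delta_pos":[0,-0.12,0],"rot":[0,0,0]}]'
python3 - <<'E'
from h import *
P=pose();f=arm.grab_frame('wrist');s=arm.grab_frame('side')
im=np.hstack([f['pixels'],s['pixels'][180:390,110:390].repeat(2,0).repeat(2,1)]);cv2.imwrite('pics/end.png',cv2.resize(im[...,::-1],(800,300),interpolation=cv2.INTER_AREA))
X=cloud(f,P);b=(X[...,2]>.09)&(X[...,2]<.105)&(abs(X[...,0]-.4545)<.03)&(abs(X[...,1]-.0155)<.045);print('bar',b.sum(),X[b].mean(0),rect(X[b]))
for l in['lever_knob','amber_bottle','oil_bottle']:
    r=arm.landmark_of(l,f);print(l,r and (r[0]['xy'],dep(f,r[0]['xy'],P)))
X=cloud(s);g=s['pixels'].astype(int);m=(abs(X[...,0]-.453)<.05)&(abs(X[...,1]-.245)<.07)&(g[...,2]>g[...,0]+40)&(g[...,2]>g[...,1]+30)
print('torch',rect(X[m]),np.percentile(X[m][:,2],[5,50,95]));print(P[0],P[2]['wrist_force'])
E
```

```text
time: 20.1
eef_pos: [0.4499, 0.0168, 0.1808]
orientation: [-1.574, 0.001, -1.48]
wrist_force: [2.0, -0.6, 0.1]
gripper_width: 0.0424
time: 20.6
eef_pos: [0.4507, 0.0162, 0.2994]
orientation: [-1.572, -0.0, -1.481]
wrist_force: [-0.4, -0.2, -0.2]
gripper_width: 0.0426
bar 562 [0.4547 0.0156 0.0986] (454.9404296875, 14.665557861328125, 62.89354705810547, 11.71772289276123, -83.85895013809204)
lever_knob ([253.8, 297.8], array([ 0.4363, -0.1327,  0.1296]))
amber_bottle ([314.0, 251.1], array([ 0.5058, -0.0836,  0.0926]))
oil_bottle ([280.9, 301.4], array([ 0.4749, -0.1916,  0.0474]))
torch (450.44415283203125, 254.46859741210938, 91.23905944824219, 21.913015365600586, -76.5028429031372) [0.0259 0.0357 0.0377]
[0.4507 0.0162 0.2994] [-0.358  -0.2073 -0.1789]
```

View pics/end.png

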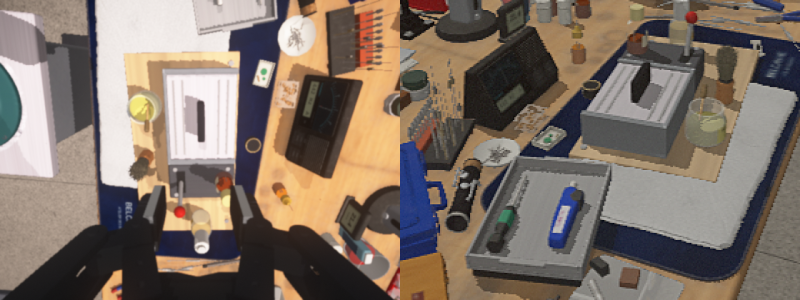

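The pictures show the shutter shut, with the bar at (0.4547, 0.0156) against (0.4546, 0.0157) at the start. The lever and bottles match their first readings within 1–3 mm. The torch lies flat in the tray beside the screwdriver, and the arm is clear.

```bash
python3 -c "
from rig import arm
print(arm.close_job())"
```

```text
the job is handed in; nothing more can be done
None
```

The torch is out of the case and lying flat and lengthwise in the tray's free half, and the shutter is fully shut again. I handed the job in at about 21 s of the 67 s allowed.

- **Shutter and lever:** the shutter turned out to be free when I tried it, so I left the lever where it was, leaning to -y. I opened the shutter about 105 mm and later slid it back to its end stop. The bar then measured within about 1 mm of where it started.
- **Torch:** I lowered it until it touched the tray floor (4 N) before letting go. Its top is at z ≈ 0.037 and its yaw is about 14°, against the tray's 15°.
- **Things to leave:** in the last wrist picture the lever and both bottles matched their first readings within 1–3 mm. The screwdriver looks unmoved in the pictures, but I did not measure it again after placing the torch.

Some readings disagreed with the text:
- **Fingertips:** they measured about 25–29 mm behind the reported TCP instead of 11 mm ahead of it. My first attempt to grip the bar closed on nothing above it, so I used the measured offset from then on.
- **Torch width:** the gripper read about 21 mm across the torch, against the 26 mm given, but the hold was firm.
- **Torch height:** working out the torch's position from two wrist views gave a useless height because the views were too close together. I used the depth readings instead; they fit the given sizes.

I viewed 9 pictures.

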